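# Drive the spring pins of a press mould home with a brass mallet

## Task

The cover of the press mould is held by two rolled spring pins that still stand proud beside its tall guide pillars. Take the brass mallet from the tool rest and knock both pins fully home, level with the cover, with brisk blows of the mallet alone and without knocking the ground pillars; then set the mallet down on the bench clear of the mould. Leave the spray bottle and the glass-frit jar standing where they are.

Things in the scene. Friction and masses are not known exactly. Their poses are not given: they have to be found in the camera images.
- mould: Press mould, bolted down: dark steel base 100 (x) x 190 (y) x 16 mm, aluminium cover 88 x 150 mm, its flat top 46 mm above the bench. Origin: centre of the underside, z up, y along the line of the two pillars. At x = 0: pillars at y = +-62 mm, pins at y = +-34 mm. Two pointed solid locating dowels (8 mm thick, 10 mm tall) at (32, 10) and (-32, -10) mm belong there.
- pillar_left: Ground steel guide pillar at the mould's +y end, 14 mm thick, rising 150 mm from the cover. Origin: its foot, on the cover's top. Its axis is 28 mm from that of the left pin.
- pillar_right: The same at the mould's -y end, 28 mm from the right pin.
- pin_left (a joint): Travel of the left (+y) spring pin in m: 0 = 20 mm proud of the cover, 0.020 = level with it (its stop). A split steel tube 10 mm thick that grips its hole (about 7 N resists it) and stays where it is driven; it starts 14 to 20 mm proud.
- pin_right (a joint): The same for the right (-y) spring pin.
- pin_left_top (a point): Centre of the left pin's upper end.
- pin_right_top (a point): Centre of the right pin's upper end.
- mallet: Brass-headed mallet, about 0.45 kg; stands by itself on a face. Head: cylinder 32 mm thick, 64 mm long along z. Handle: wood, 20 mm wide (y), 28 mm tall (z), along x, out to 156 mm from the head's axis. Origin: level with the lower face, 132 mm from the head's axis; x runs from head to butt. At the start its head stands on the bench and the handle lies in a slot of the rest, out of reach of fingers.
- mallet_face (a point): Centre of the mallet's lower striking face (axes as the mallet's).
- mallet_head (a point): Centre of the mallet's head, 32 mm above the lower face.
- mallet_grip (a point): Point in the middle of the handle's section, 85 mm from the head's axis and 32 mm above the lower face.
- tool_rest: Wooden tool rest, fixed, 140 (x) x 158 (y) x 51.5 mm: three open-topped slots along x, 34 mm wide, 48 mm apart, floor 17.5 mm up. Origin: centre of the underside. The mallet's head stands before its front (-x side), axis about 26 mm off. The other slots hold a reamer and a pick, sticking out up to 82 mm at the back.
- spray_bottle: Spray bottle, 86 x 72 x 255 mm, stands before (-x) or behind (+x) the mould, about 145 mm from its pillar line. Origin: centre of its underside, z up.
- tape_roll: Small roll of tape lying flat, 53 mm across, 19 mm tall, on the other side of the mould from the bottle. Origin: centre of its underside.
- frit_jar: Jar of crushed glass, 48 mm across, 74 mm tall. Origin: centre of its underside, z up.
- marver: Graphite plate lying flat, 75 x 110 x 16 mm (its x, y, z), near the front of the bench. Origin: centre of its underside.

How it is judged:
By the outcome, as a careful person would: the job done as asked, in the order asked, and still so for the second after the job is handed in, with the robot touching nothing.
It also fails if it takes over 67 s, if anything falls off the work surface, if the arm or the gripper's body presses on something with over 40 N, if the wrist force passes 120 N, or if a joint passes its speed limit or range.

## Robot

A 7-joint arm with a two-finger parallel gripper is mounted at the origin on a cart in front of the work surface, level with it; the furniture and walls round the work are solid. World frame = base frame: x ahead of the robot, y to its left, z up, the work surface at z = 0. Lengths are in mm, angles in rad, forces in N, time in s.
With the tool pointing down it reaches from about 425 to 875 mm from the base axis. Payload 4.7 kg.
Tool frame: the origin (TCP) lies on the front face of the gripper's body, between the roots of the fingers; the fingertips stand 73 mm ahead of it and the grasp point (between the pads) lies 54 mm ahead of it (bot.grip_depth is the distance from the TCP to the grasp point, in mm); z points along the fingers, y is the line along which they close (so a half turn about z gives the same grasp; the last joint's range is limited). The gripper opens to 85 mm and grips with 20 to 120 N. Pads are 22 mm wide; open, the fingers measure 114 mm over their backs; the gripper's body (76 mm by 85 mm) begins 54 mm behind the grasp point. The pads swing forward as they close: fully open they stand 13 mm farther back than shut.
Start: joints at [1.181, 0.321, -0.07, 1.45, 0.023, 1.371, -0.057], TCP at [255.378, -597.745, 303.949] pointing down, gripper open.
Joint ranges: [-2.86, 2.86], [-0.3, 2.09], [-1.38, 1.24], [0.06, 2.45], [-1.56, 4.7], [0.09, 2.05], [-2.69, 2.69]. Speed limits (rad/s): [2.57, 2.57, 3.14, 3.14, 3.14, 3.14, 3.14].

## Interface

Orientations are given as a unit quaternion [x, y, z, w].
In Python, from station import bot gives the robot as it stands.
- The arm moves only by the shell command python3 -m crank 'ROWS' [FORCE]. ROWS is JSON, one flat list of numbers, 7 for each row, row after row: the shift along the tool's x, y, z scaled (see below), then the turn, a rotation vector about the tool's x, y, z scaled (see below), then the closure, from -1 (fully open) to 1 (shut). In form: [x, y, z, ax, ay, az, grip, x, y, z, ax, ay, az, grip, ...]. A call has 1 to 20 rows; each row is the pose to reach, as a shift and turn from the pose commanded when the call began, along the tool's axes at that moment; what a row does not reach only later rows make up. The controller multiplies each number of a shift by 0.25 m and each number of a turn by 60 degrees. A row lasts 1/12 s, in which the tool goes at most 41.7 mm and 7.16 degrees, less where a joint would pass 70% of its speed; a pose out of reach is approached as far as the arm can. A call with a number of a shift or a turn outside -1 to 1 is refused whole. A call with a gripper value outside its range is refused whole. The fingers move at their own pace and stop on an object; FORCE is the grip in N (left out, the last holds). Time passes only in rows, so rows that repeat a pose let the fingers close. It gives the time, the measured TCP pose, the force, the opening and the grip force at its end, in the units of the state.
- bot.observe(): the state, without advancing time (a new reading comes with each control period).
- bot.get_image(name): name is "scene" or "side" or "wrist"; returns a dict with "img" (384x512x3 uint8, red, green, blue), "z_map" (384x512 float32, mm along the optical axis (not along the pixel's ray), 0 where there is no reading), "fx", "fy", "cx", "cy" (pixels), "position" and "orientation" of the camera in the world. Camera axes: x right, y up, looking along -z (the intrinsics and any distortion apply to the point x, -y, -z); pixel columns grow to the right and rows downward; lengths in mm; the calibration is good to about 2 mm. The wrist camera is an equidistant fisheye: a pixel r from the principal point sees the ray r / f radians off the axis. A picture is of the moment at which its call begins.
- bot.hand_in(): hands the job in; it is judged then, once.
The state is a dict: "clock": time; "q": joint angles; "joint_velocities": joint speeds; "effort": joint torques, N m; "ee_pos": TCP position; "tool_rot": TCP orientation; "ft_force": force on the tool from outside, world axes, zero at the start; "moment": the same for the moment, N m; "gripper_width": finger opening in mm; "grip_force": force on a finger pad.
Only numpy, scipy, OpenCV 4.12 (cv2) and the standard library are available. Lean on these libraries where they do the work, as an engineer would, in place of code of your own. Each camera call takes 0.05 s, during which the arm holds its last target. There are 200 camera calls.

## Working session

There is one attempt and no reset: what is moved stays moved. The work goes in short steps, Python scripts to look and compute and a shell command to move; the robot and the scene stay as the last step left them, time stands still between calls to the robot, and variables do not carry over. Pictures are saved under pics/ and viewed, at most 10 in all, crops included, and the job is handed in when it is done.

```bash
mkdir -p pics
cat > h.py <<'E'
import numpy as np, cv2
from station import bot
from scipy.spatial.transform import Rotation as R
def grab(n,f):
    d=bot.get_image(n); cv2.imwrite(f'pics/{f}.png',cv2.resize(d['img'][:,:,::-1],(800,600))); np.savez(f'pics/{f}.npz',**d); return d
def load(f): return dict(np.load(f'pics/{f}.npz'))
def pt(d,u,v,z=None,wrist=False):
    # u,v in 512x384 px ; z: optical depth or None-> from map
    if z is None: z=float(d['z_map'][int(round(v)),int(round(u))])
    a=np.array([(u-d['cx'])/d['fx'],(v-d['cy'])/d['fy']])
    if wrist:
        r=np.hypot(*a); a=a/r*np.tan(r) if r>1e-9 else a
    p=np.array([a[0],-a[1],-1])*z
    return R.from_quat(d['orientation']).apply(p)+d['position']
E
python3 - <<'E'
from h import *
for n in('scene','side'):
    d=grab(n,n+'0'); print(n,d['position'],d['fx'])
print(bot.observe())
E
```

```text
scene [ 258.42471478 -524.56028018  692.47334946] 365.09050098387365
side [384.59174645 987.57468838 462.61945353] 459.5211321467158
{'clock': 0.1, 'q': array([ 1.18110502,  0.32174415, -0.07008014,  1.45153293,  0.02261638,
        1.37082131, -0.05688284]), 'joint_velocities': array([ 0.00085549, -0.00190901, -0.00063041, -0.00166451,  0.0003867 ,
        0.0001819 ,  0.00094593]), 'effort': array([ 2.93692174e-04, -4.94877326e+01, -3.83624118e-01, -3.15208697e+01,
        1.32457766e-02,  7.39788869e-03,  5.37687220e-05]), 'ee_pos': array([ 255.20596673, -597.41860732,  302.94589047]), 'tool_rot': array([ 9.79683486e-01,  2.00548068e-01, -2.26397613e-04, -8.29194692e-04]), 'ft_force': array([ 0.06957828, -0.91357194,  0.4821848 ]), 'moment': array([ 0.04885245, -0.00567736,  0.06077179]), 'grip_force': 0.0, 'gripper_width': 85.55935326507313}
```

View pics/scene0.png

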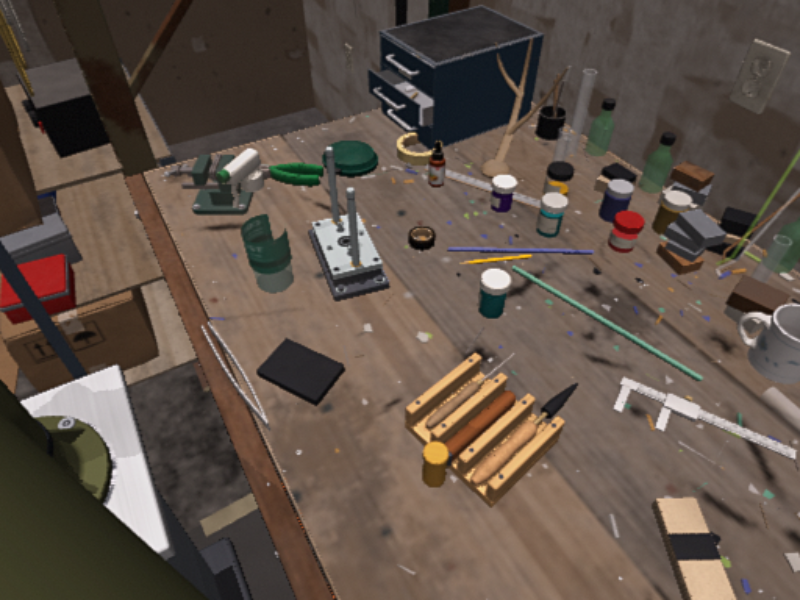

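View pics/side0.png

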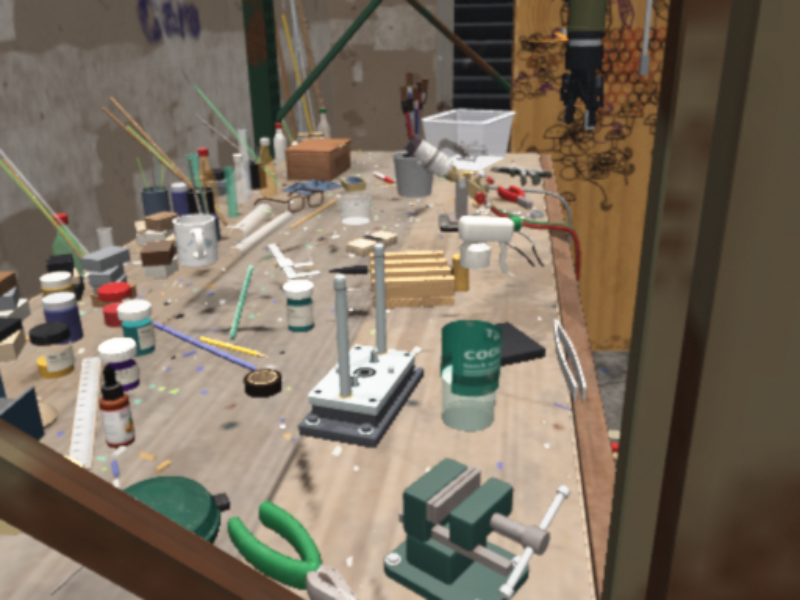

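The scene view shows the mallet head at (435,462) before the rest, the mould near (347,250) with pillar tops at (330,150) and (352,187), the bottle at (268,255), tape at (421,237) and the jar at (492,292). The side view confirms this.

Run:
```python
from h import *
s=load('scene0'); t=load('side0')
P=lambda d,u,v:np.round(pt(d,u/1.5625,v/1.5625),0)
for n,u,v in [('headtop',436,450),('head side',433,472),('butt',512,396),('handle near',452,450),('pilLtop',330,150),('pilRtop',352,187),('pilRfoot',354,262),('pilLfoot',337,215),('cover c',346,242),('tape',421,237),('jar',494,278),('marver',300,370),('bottle',268,265),('bottletop',262,225),('rest front L',412,412),('rest backL',475,358),('rest backR',560,425),('rest frontR',490,497)]:
    print(n,P(s,u,v))
print('side')
for n,u,v in [('pilLtop',341,279),('pilRtop',379,246),('pilLfoot',346,392),('pilRfoot',381,347),('tape',263,376),('bottle',470,350),('head',461,258)]: print(n,P(t,u,v))
# segments: cover top points z 40..52 in scene
v,u=np.mgrid[0:384,0:512]
def cloud(d):
    z=d['z_map']; p=np.stack([(u-d['cx'])/d['fx']*z,-(v-d['cy'])/d['fy']*z,-z],-1).reshape(-1,3)[z.ravel()>0]
    return R.from_quat(d['orientation']).apply(p)+d['position']
for nm,d in(('scene',s),('side',t)):
    c=cloud(d); np.save('pics/c_'+nm,c)
    cov=P(d,*((346,242) if nm=='scene' else (365,372)))
    m=(abs(c[:,2]-46)<5)&(np.hypot(*(c[:,:2]-cov[:2]).T)<110)
    r=cv2.minAreaRect(c[m,:2].astype(np.float32)); print(nm,'cover',m.sum(),r,np.median(c[m,2]))
    m=(c[:,2]>90)&(c[:,2]<185)&(np.hypot(*(c[:,:2]-cov[:2]).T)<85)
    q=c[m]; _,l,k=cv2.kmeans(q[:,:2].astype(np.float32),2,None,(3,20,.1),5,0); print('pillars',m.sum(),k,[np.median(q[l.ravel()==i][:,:2],0) for i in (0,1)])
c=np.load('pics/c_scene.npy')
h=P(s,436,450)
m=(c[:,2]>58)&(c[:,2]<72)&(np.hypot(*(c[:,:2]-h[:2]).T)<25); print('headtop',m.sum(),np.median(c[m],0),cv2.minAreaRect(c[m,:2].astype(np.float32)))
m=(abs(c[:,2]-51.5)<4)&(np.hypot(*(c[:,:2]-h[:2]).T)<220); print('rest',cv2.minAreaRect(c[m,:2].astype(np.float32)))
```

```text
headtop [ 473. -238.   62.]
head side [ 461. -252.   41.]
butt [ 612. -213.   45.]
handle near [ 496. -241.   45.]
pilLtop [569. 249. 194.]
pilRtop [552. 133. 197.]
pilRfoot [544. 128.  53.]
pilLfoot [571. 249.  60.]
cover c [558. 188.  47.]
tape [708. 181.   1.]
jar [709. -35.  73.]
marver [385.  -6.  15.]
bottle [413. 179.  65.]
bottletop [432. 244.  95.]
rest front L [ 480. -170.   49.]
rest backL [ 603. -137.   50.]
rest backR [ 636. -282.   49.]
rest frontR [ 508. -308.   26.]
side
pilLtop [567. 261. 194.]
pilRtop [547. 137. 195.]
pilLfoot [567. 263.  54.]
pilRfoot [548. 139.  55.]
tape [708. 159.  12.]
bottle [424. 248. 110.]
head [438. 221. 211.]
scene cover 951 ((527.6044921875, 198.83738708496094), (152.5213165283203, 148.3928680419922), 80.55594635009766) 45.056557046740636
pillars 325 [[567.15924 250.41313]
 [545.50507 128.54851]] [array([566.60124008, 250.08088267]), array([545.09245396, 127.98942158])]
side cover 1428 ((528.6076049804688, 201.4082489013672), (154.1538543701172, 153.64097595214844), 80.85052490234375) 45.54975545977271
pillars 689 [[570.1308  260.73978]
 [549.06226 138.61482]] [array([569.70934473, 261.04632637]), array([548.87061603, 138.68353657])]
headtop 209 [ 469.30850028 -241.5774026    63.06339264] ((469.9040222167969, -240.15472412109375), (30.512657165527344, 30.591032028198242), 6.691714286804199)
rest ((540.9828491210938, -223.4340362548828), (177.04403686523438, 158.55462646484375), 12.869487762451172)
```

```bash
cat >> h.py <<'E'
def rel(p,yaw,tilt=0,z0=1.0):
    """rows needed from (measured) pose to tcp p, tool x at yaw deg, pointing down"""
    o=bot.observe(); c=R.from_quat(o['tool_rot'])
    T=R.from_matrix(np.array([[np.cos(np.radians(yaw)),np.sin(np.radians(yaw)),0],[np.sin(np.radians(yaw)),-np.cos(np.radians(yaw)),0],[0,0,-1]]).astype(float))
    s=c.inv().apply(np.array(p)-o['ee_pos']-[0,0,z0]*1)/250
    r=(c.inv()*T).as_rotvec(degrees=True)/60
    print('shift',np.round(s,4),'turn',np.round(r,4),'dist',np.round(np.linalg.norm(s)*250),'clock',o['clock'])
E
python3 -c "
from h import *
rel([462,-242,230],12.9,z0=0)"
```

```text
shift [ 1.3193 -0.9818  0.2933] turn [-0.0016  0.0003  0.1706] dist 418.0 clock 0.1
```

```bash
python3 -m crank '[0.66,-0.49,0.14,0,0,0,-1, 0.66,-0.49,0.14,0,0,0,-1, 0.66,-0.49,0.14,0,0,0,-1, 0.66,-0.49,0.14,0,0,0,-1, 0.66,-0.49,0.14,0,0,0,-1]' && python3 -m crank '[0.66,-0.49,0.14,0,0,0.17,-1, 0.66,-0.49,0.14,0,0,0.17,-1, 0.66,-0.49,0.14,0,0,0.17,-1, 0.66,-0.49,0.14,0,0,0.17,-1, 0.66,-0.49,0.14,0,0,0.17,-1, 0.66,-0.49,0.14,0,0,0.17,-1, 0.66,-0.49,0.14,0,0,0.17,-1, 0.66,-0.49,0.14,0,0,0.17,-1]'
python3 - <<'E'
from h import *
d=grab('wrist','w1'); o=bot.observe(); print(o['ee_pos'],o['clock'],d['position'],R.from_quat(d['orientation']).as_matrix().round(2),d['fx'])
rel([470,-240,104],12.9)
E
```

```text
clock: 0.52
ee_pos: [359.3, -418.4, 268.2]
tool_rot: [0.98, 0.2, -0.0, -0.0]
ft_force: [1.6, -0.1, 0.2]
gripper_width: 85.3
grip_force: 0.0
clock: 1.18
ee_pos: [462.1, -243.2, 233.6]
tool_rot: [0.994, 0.113, -0.001, 0.0]
ft_force: [0.0, -1.0, 0.3]
gripper_width: 85.3
grip_force: 0.0
[ 461.78603167 -244.24192286  233.81691782] 1.2333 [ 544.55324979 -224.00061524  303.84287353] [[ 0.23  0.92  0.32]
 [-0.97  0.21  0.08]
 [ 0.   -0.33  0.94]] 297.3186396354542
shift [ 0.0362 -0.0095  0.5232] turn [ 0.0005  0.0008 -0.0009] dist 131.0 clock 1.2333
```

View pics/w1.png

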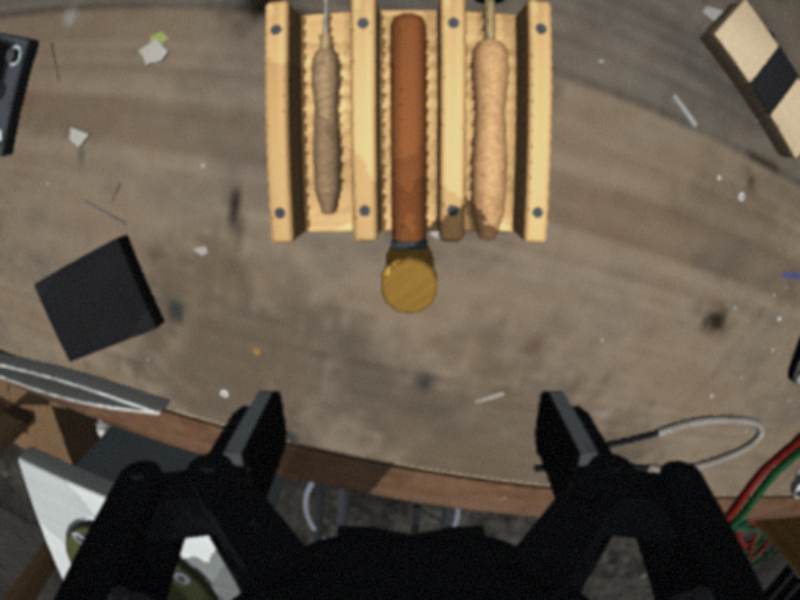

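The wrist view shows the head's top at (410,284) and the handle running straight up to (408,25), so the yaw is right.

```bash
cat >> h.py <<'E'
def onz(d,u,v,z,wrist=True):
    p=pt(d,u,v,1.0,wrist); c=d['position']; r=p-c; return c+r*(z-c[2])/r[2]
E
python3 - <<'E'
from h import *
d=load('w1'); k=1.5625
h=onz(d,410/k,284/k,64); b=onz(d,408/k,16/k,46); print(h,b,pt(d,410/k,284/k,None,True))
print(np.degrees(np.arctan2(*(b-h)[1::-1])))
for q in [(266,238),(547,238)]: print(onz(d,q[0]/k,q[1]/k,51.5))
rel([h[0],h[1],104],12.9)
E
```

```text
[ 473.15507206 -240.89392969   64.        ] [ 616.63288101 -206.57904949   46.        ] [ 473.30210859 -240.8591398    64.49392946]
13.45049213927095
[ 478.0321893  -155.57957459   51.5       ]
[ 513.95332543 -311.4036514    51.5       ]
shift [ 0.0477 -0.0032  0.5232] turn [ 0.0005  0.0008 -0.0009] dist 131.0 clock 1.2333
```

```bash
python3 -m crank '[0.045,-0.003,0.2,0,0,0,-1, 0.045,-0.003,0.4,0,0,0,-1, 0.045,-0.003,0.52,0,0,0,-1, 0.045,-0.003,0.52,0,0,0,-1, 0.045,-0.003,0.52,0,0,0,-1, 0.045,-0.003,0.52,0,0,0,1, 0.045,-0.003,0.52,0,0,0,1, 0.045,-0.003,0.52,0,0,0,1, 0.045,-0.003,0.52,0,0,0,1, 0.045,-0.003,0.52,0,0,0,1, 0.045,-0.003,0.52,0,0,0,1, 0.045,-0.003,0.52,0,0,0,1]' 70 && python3 -c "
from h import *
rel([473,-241,190],12.9)"
```

```text
clock: 2.23
ee_pos: [474.3, -240.2, 106.1]
tool_rot: [0.994, 0.113, 0.001, 0.001]
ft_force: [-1.0, 1.8, 7.5]
gripper_width: 29.7
grip_force: 68.4
shift [-0.005   0.0029 -0.3317] turn [ 0.0023 -0.0017  0.0007] dist 83.0 clock 2.2333
```

```bash
python3 -m crank '[0,0,-0.08,0,0,0,1, 0,0,-0.16,0,0,0,1, 0,0,-0.24,0,0,0,1, 0,0,-0.32,0,0,0,1, 0,0,-0.32,0,0,0,1, 0,0,-0.32,0,0,0,1]'
python3 - <<'E'
from h import *
d=grab('wrist','w2')
rel([490,-15,190],-10)
E
```

```text
clock: 2.73
ee_pos: [473.6, -239.8, 184.6]
tool_rot: [0.994, 0.113, 0.001, 0.001]
ft_force: [0.3, -0.0, -4.1]
gripper_width: 29.7
grip_force: 69.9
shift [ 0.2682 -0.8597 -0.0231] turn [-0.      0.0008  0.3823] dist 225.0 clock 2.7833
```

View pics/w2.png

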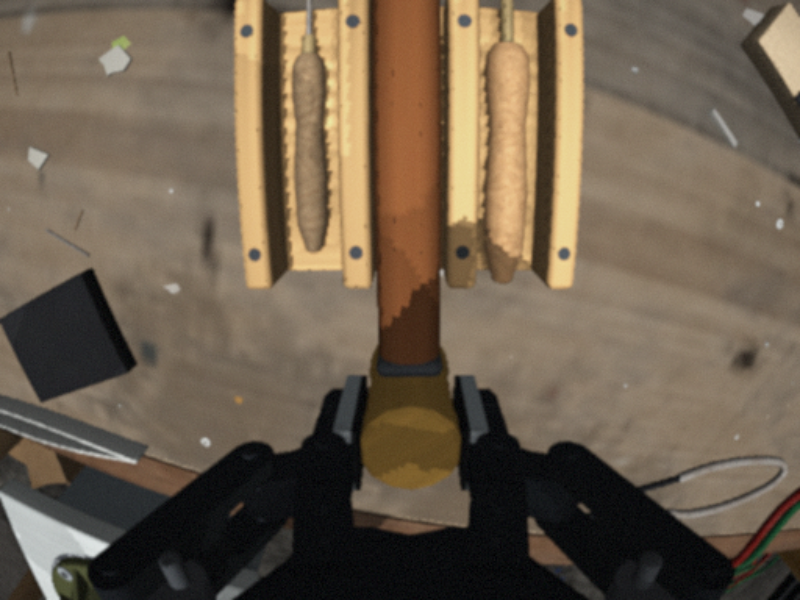

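The mallet is held by its head, with the handle clear above the slot. Next I move it to open bench at about (490,-15).

```bash
python3 -m crank '[0.13,-0.43,-0.02,0,0,0.2,1, 0.27,-0.86,-0.02,0,0,0.38,1, 0.27,-0.86,-0.02,0,0,0.38,1, 0.27,-0.86,-0.02,0,0,0.38,1, 0.27,-0.86,-0.02,0,0,0.38,1, 0.27,-0.86,-0.02,0,0,0.38,1, 0.27,-0.86,-0.02,0,0,0.38,1, 0.27,-0.86,-0.02,0,0,0.38,1]'
python3 - <<'E'
from h import *
d=grab('scene','s2')
rel([490,-15,106],-10)
E
```

```text
clock: 3.45
ee_pos: [489.9, -12.9, 187.2]
tool_rot: [0.997, -0.084, -0.002, -0.0]
ft_force: [0.6, -0.6, -3.9]
gripper_width: 29.9
grip_force: 70.4
shift [ 1.300e-03 -1.000e-04  3.292e-01] turn [0.0008 0.0027 0.0037] dist 82.0 clock 3.5
```

View pics/s2.png

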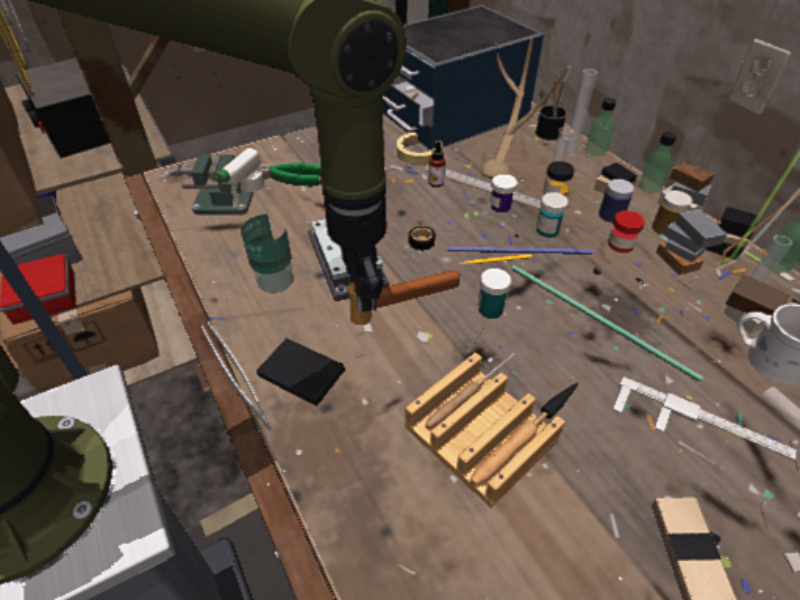

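The mallet hangs level, handle pointing past the jar with room on all sides. I lower it now.

```bash
python3 -m crank '[0,0,0.1,0,0,0,1, 0,0,0.2,0,0,0,1, 0,0,0.28,0,0,0,1, 0,0,0.31,0,0,0,1, 0,0,0.325,0,0,0,1, 0,0,0.325,0,0,0,1, 0,0,0.325,0,0,0,1]' && python3 -c "
from h import *
rel([490,-15,106],-10)"
```

```text
clock: 4.08
ee_pos: [491.6, -15.9, 108.2]
tool_rot: [0.996, -0.087, 0.001, 0.0]
ft_force: [0.1, -0.1, -3.2]
gripper_width: 29.7
grip_force: 70.4
shift [-0.0068 -0.0023  0.0128] turn [ 0.     -0.0012  0.0008] dist 4.0 clock 4.0833
```

```bash
python3 -m crank '[0,0,0.006,0,0,0,1, 0,0,0.01,0,0,0,1, 0,0,0.01,0,0,0,1]' && python3 -m crank '[0,0,0,0,0,0,0.2, 0,0,0,0,0,0,-0.3, 0,0,0,0,0,0,-1, 0,0,0,0,0,0,-1, 0,0,0,0,0,0,-1, 0,0,-0.2,0,0,0,-1, 0,0,-0.4,0,0,0,-1, 0,0,-0.48,0,0,0,-1, 0,0,-0.48,0,0,0,-1]'
python3 - <<'E'
from h import *
d=grab('wrist','w3')
E
```

```text
clock: 4.33
ee_pos: [491.7, -15.3, 106.2]
tool_rot: [0.996, -0.086, 0.001, 0.0]
ft_force: [-1.1, 0.2, 2.7]
gripper_width: 29.6
grip_force: 70.8
clock: 5.08
ee_pos: [495.0, -14.7, 232.8]
tool_rot: [0.996, -0.086, 0.007, 0.0]
ft_force: [0.8, -0.5, 0.6]
gripper_width: 85.5
grip_force: 0.0
```

View pics/w3.png

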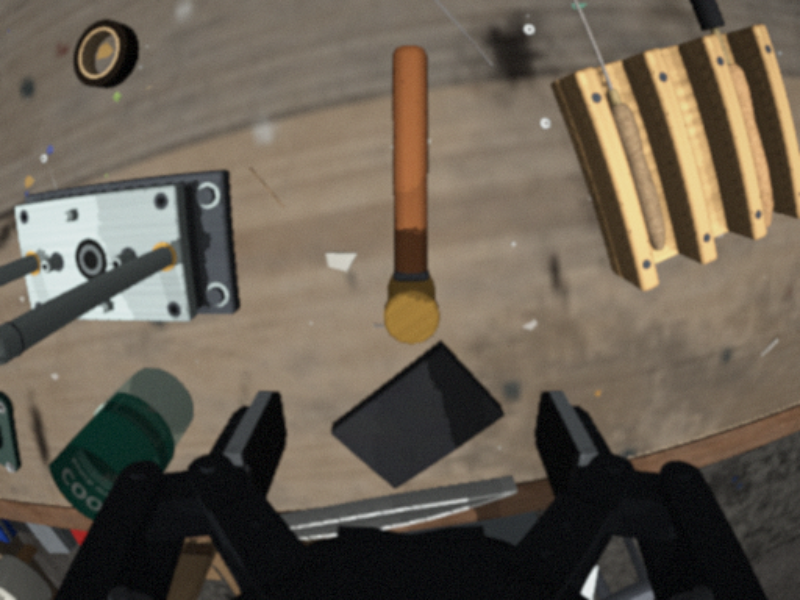

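The mallet stands with its head top at (412,316) and butt at (410,50). The mould's cover spans (16,206)-(191,320), with the pillar feet at about (168,256) and (36,263).

Run:
```python
from h import *
d=load('w3'); k=1.5625
f=lambda u,v,z:onz(d,u/k,v/k,z)
h=f(412,316,64); b=f(410,47,46); print(h,b,np.degrees(np.arctan2(*(b-h)[1::-1])))
a=f(168,256,46);l=f(36,263,46);print('pil',a,l,np.hypot(*(a-l)[:2]),np.degrees(np.arctan2(*(l-a)[1::-1]))-90)
print('cover',[f(*q,46).round(1) for q in [(16,206),(182,184),(191,320)]],'tape',f(106,52,19))
# pillars fit by scene/side depth: shaft points, fitted circle r=7
from scipy.optimize import least_squares
for n in('scene','side'):
    c=np.load(f'pics/c_{n}.npy')
    for p0 in((568.5,255.5),(547.3,133.3)):
        m=(c[:,2]>90)&(c[:,2]<185)&(np.hypot(*(c[:,:2]-p0).T)<22)
        r=least_squares(lambda x:np.hypot(*(c[m,:2]-x).T)-7,p0,loss='soft_l1'); print(n,m.sum(),r.x)
u=(h+(b-h)*85/np.hypot(*(b-h)[:2]))
rel([u[0],u[1],86+0],np.degrees(np.arctan2(*(b-h)[1::-1])));rel([u[0],u[1],180],-10)
```

```text
[490.37112208 -15.21076548  64.        ] [636.30698553 -39.26451108  46.        ] -9.359572931691877
pil [548.21351543 129.33926189  46.        ] [568.89241858 250.33354618  46.        ] 122.74866136075187 -9.698606531819834
cover [array([614.5, 256.8,  46. ]), array([589. , 107.1,  46. ]), array([504.6, 126.2,  46. ])] tape [700.94241026 164.75077676  19.        ]
scene 155 [569.2394114  255.37117031]
scene 170 [547.99591074 133.5193912 ]
side 384 [571.51525508 255.54308037]
side 305 [550.10235863 133.29266534]
shift [3.227e-01 5.000e-04 5.813e-01] turn [ 0.0001 -0.0085 -0.0084] dist 166.0 clock 5.1333
shift [0.3261 0.0005 0.2053] turn [ 0.     -0.0085  0.0023] dist 96.0 clock 5.1333
```

```bash
python3 -c "
from h import *
h=np.array([490.4,-15.2]);e=np.array([np.cos(np.radians(-9.5)),np.sin(np.radians(-9.5))]);u=h+75*e
rel([u[0],u[1],88],-9.5,z0=0)"; python3 -m crank '[0.28,0,0.1,0,-0.008,-0.006,-1, 0.28,0,0.2,0,-0.008,-0.006,-1, 0.28,0,0.3,0,-0.008,-0.006,-1, 0.28,0,0.3,0,-0.008,-0.006,-1]'; python3 -c "
from h import *
h=np.array([490.4,-15.2]);e=np.array([np.cos(np.radians(-9.5)),np.sin(np.radians(-9.5))]);u=h+75*e
rel([u[0],u[1],88],-9.5,z0=0)"
```

```text
shift [0.2829 0.0016 0.5689] turn [ 0.0001 -0.0085 -0.006 ] dist 159.0 clock 5.1333
clock: 5.47
ee_pos: [556.8, -27.4, 143.1]
tool_rot: [0.996, -0.083, -0.01, -0.001]
ft_force: [-2.2, -0.5, -0.2]
gripper_width: 85.7
grip_force: 0.0
shift [ 0.0343 -0.0044  0.2196] turn [-0.0002  0.0192 -0.0006] dist 56.0 clock 5.4667
```

```bash
python3 -m crank '[0,0,0,0,0,0,-1, 0,0,0,0,0,0,-1, 0,0,0,0,0,0,-1]'; python3 -c "
from h import *
h=np.array([490.4,-15.2]);e=np.array([np.cos(np.radians(-9.5)),np.sin(np.radians(-9.5))]);u=h+75*e
rel([u[0],u[1],88],-9.5,z0=0)"
```

```text
clock: 5.72
ee_pos: [560.3, -26.7, 151.7]
tool_rot: [0.997, -0.083, -0.003, -0.0]
ft_force: [-0.1, 0.3, 0.3]
gripper_width: 85.2
grip_force: 0.0
shift [0.0183 0.0009 0.2547] turn [0.0001 0.0059 0.0005] dist 64.0 clock 5.7167
```

```bash
python3 -m crank '[0.018,0,0.1,0,0.006,0,-1, 0.018,0,0.2,0,0.006,0,-1, 0.018,0,0.255,0,0.006,0,-1, 0.018,0,0.255,0,0.006,0,-1, 0.018,0,0.255,0,0.006,0,-1, 0.018,0,0.255,0,0.006,0,1, 0.018,0,0.255,0,0.006,0,1, 0.018,0,0.255,0,0.006,0,1, 0.018,0,0.255,0,0.006,0,1, 0.018,0,0.255,0,0.006,0,1, 0.018,0,0.255,0,0.006,0,1, 0.018,0,0.255,0,0.006,0,1, 0.018,0,0.255,0,0.006,0,1]' 120; python3 -m crank '[0,0,-0.1,0,0,0,1, 0,0,-0.2,0,0,0,1, 0,0,-0.35,0,0,0,1, 0,0,-0.35,0,0,0,1, 0,0,-0.35,0,0,0,1, 0,0,-0.35,0,0,0,1]'
python3 - <<'E'
from h import *
rel([630,180,260],-9.8)
E
```

```text
clock: 6.8
ee_pos: [564.2, -27.4, 86.9]
tool_rot: [0.997, -0.083, -0.001, -0.0]
ft_force: [-0.2, 1.1, 4.3]
gripper_width: 18.1
grip_force: 116.9
clock: 7.3
ee_pos: [563.1, -28.0, 172.6]
tool_rot: [0.997, -0.083, -0.002, 0.0]
ft_force: [-0.2, 0.4, -3.8]
gripper_width: 18.7
grip_force: 118.3
shift [ 0.1251 -0.8644 -0.3467] turn [0.0006 0.0038 0.0048] dist 235.0 clock 7.3
```

```bash
python3 -c "
from h import *
rel([520,65,250],-9.8)"
```

```text
shift [-0.2327 -0.3381 -0.3049] turn [0.0006 0.0038 0.0048] dist 128.0 clock 7.3
```

```bash
python3 -m crank '[-0.23,-0.34,-0.3,0,0,0,1, -0.23,-0.34,-0.3,0,0,0,1, -0.23,-0.34,-0.3,0,0,0,1, -0.23,-0.34,-0.3,0,0,0,1, -0.23,-0.34,-0.3,0,0,0,1, -0.23,-0.34,-0.3,0,0,0,1, -0.23,-0.34,-0.3,0,0,0,1]'
python3 - <<'E'
from h import *
d=grab('wrist','w4'); cv2.imwrite('pics/w4.png',cv2.resize(d['img'][60:300,:320,::-1],(800,600),interpolation=cv2.INTER_CUBIC)); print(d['position'],bot.observe()['ee_pos'])
E
```

```text
clock: 7.88
ee_pos: [520.8, 63.9, 246.8]
tool_rot: [0.996, -0.084, -0.003, 0.0]
ft_force: [0.7, 0.1, -3.7]
gripper_width: 18.4
grip_force: 118.3
[604.54762024  49.91424008 316.61659185] [520.97805463  63.85936134 246.94162453]
```

View pics/w4.png

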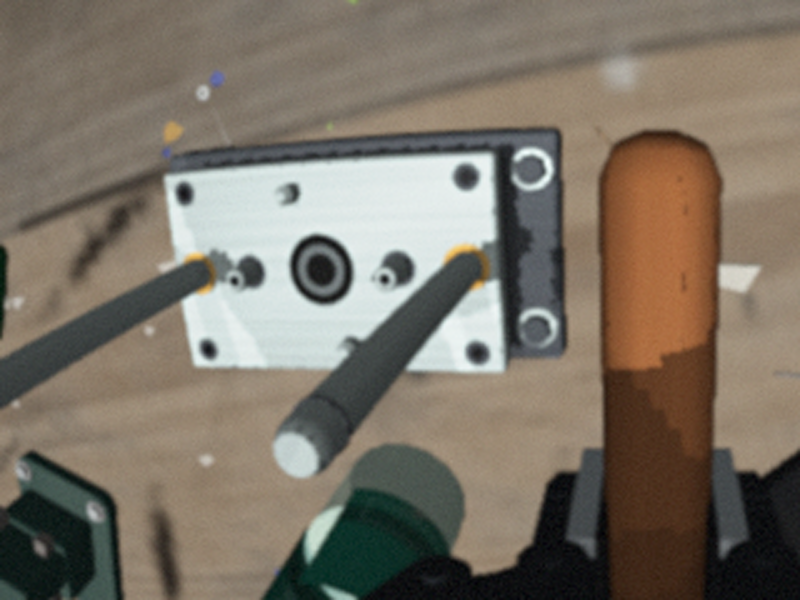

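The enlarged wrist crop shows cover corners (165,176), (495,152), (505,372), (193,366), pin tops at (236,281) and (384,279), orange pillar collars at (200,273) and (467,265), and the right pillar's top at (298,455).

Run:
```python
from h import *
d=load('w4'); f=lambda x,y,z:onz(d,.4*x,60+.4*y,z)[:2].round(1)
c=[f(*q,46) for q in [(165,176),(495,152),(505,372),(193,366)]]
print(c,np.mean(c,0))
e=lambda a,b:np.degrees(np.arctan2(*(b-a)[::-1]))
print('yaw',e(c[1],c[0])-90,e(c[2],c[3])-90,'len',np.hypot(*(c[1]-c[0])),np.hypot(*(c[2]-c[1])))
print('collars',f(200,273,46),f(467,265,46),'ptop',f(298,455,196))
print('pins',f(236,281,63),f(384,279,63),[pt(d,.4*x,60+.4*y,None,True).round(1) for x,y in((236,281),(384,279),(298,455))])
```

```text
[array([614.5, 258.7]), array([589.6, 111.8]), array([504. , 127.3]), array([529.5, 274.6])] [559.4 193.1]
yaw -9.620370410027462 -9.821479434038167 len 148.9953690555515 86.9920111274593
collars [569.8 253.7] [549.5 131.9] ptop [548.8 132. ]
pins [565.3 224.2] [553.7 159.7] [array([564.9, 225.9,  60.5]), array([553.6, 159.9,  62.6]), array([548.9, 131.9, 196.1])]
```

```bash
python3 -c "
from h import *
rel([521,64,307],-9.7); rel([628.1,149.4,307],-9.7); rel([628.1,149.4,197],-9.7)"
```

```text
shift [-0.0013 -0.0003 -0.2362] turn [0.001  0.0053 0.0011] dist 59.0 clock 7.9333
shift [ 0.3639 -0.4088 -0.2387] turn [0.001  0.0053 0.0011] dist 149.0 clock 7.9333
shift [ 0.3663 -0.4092  0.2013] turn [0.001  0.0053 0.0011] dist 146.0 clock 7.9333
```

```bash
python3 -m crank '[0,0,-0.12,0,0.005,0,1, 0,0,-0.24,0,0.005,0,1, 0,0,-0.24,0,0.005,0,1, 0.36,-0.41,-0.24,0,0.005,0,1, 0.36,-0.41,-0.24,0,0.005,0,1, 0.36,-0.41,-0.24,0,0.005,0,1, 0.36,-0.41,-0.24,0,0.005,0,1, 0.36,-0.41,-0.24,0,0.005,0,1, 0.36,-0.41,-0.24,0,0.005,0,1, 0.36,-0.41,-0.24,0,0.005,0,1]'; python3 -c "
from h import *
rel([628.1,149.4,187],-9.7)"
```

```text
clock: 8.77
ee_pos: [626.9, 150.1, 307.3]
tool_rot: [0.996, -0.084, 0.0, 0.001]
ft_force: [0.1, 0.1, -3.5]
gripper_width: 18.4
grip_force: 118.8
shift [0.0046 0.001  0.4854] turn [ 0.0018 -0.0008  0.0016] dist 121.0 clock 8.7667
```

```bash
python3 -m crank '[0.004,0,0.07,0,0,0,1, 0.004,0,0.14,0,0,0,1, 0.004,0,0.21,0,0,0,1, 0.004,0,0.28,0,0,0,1, 0.004,0,0.35,0,0,0,1, 0.004,0,0.4,0,0,0,1, 0.004,0,0.44,0,0,0,1, 0.004,0,0.48,0,0,0,1, 0.004,0,0.48,0,0,0,1, 0.004,0,0.48,0,0,0,1, 0.004,0,0.48,0,0,0,1]'
python3 - <<'E'
from h import *
rel([628.1,149.4,187],-9.7)
d=grab('side','sd1'); s=grab('scene','sc1')
a=cv2.resize(d['img'][130:290,170:310,::-1],(525,600),interpolation=cv2.INTER_CUBIC)
b=cv2.resize(s['img'][80:200,180:250,::-1],(263,450),interpolation=cv2.INTER_CUBIC)
b=cv2.copyMakeBorder(b,0,150,0,0,cv2.BORDER_CONSTANT); cv2.imwrite('pics/cmp1.png',np.hstack([a,b]))
E
```

```text
clock: 9.68
ee_pos: [629.2, 151.8, 189.8]
tool_rot: [0.997, -0.083, 0.002, -0.0]
ft_force: [0.4, 0.3, -3.9]
gripper_width: 18.5
grip_force: 118.7
shift [-0.0027  0.0101  0.0152] turn [-0.0005 -0.0044  0.0033] dist 5.0 clock 9.6833
```

View pics/cmp1.png

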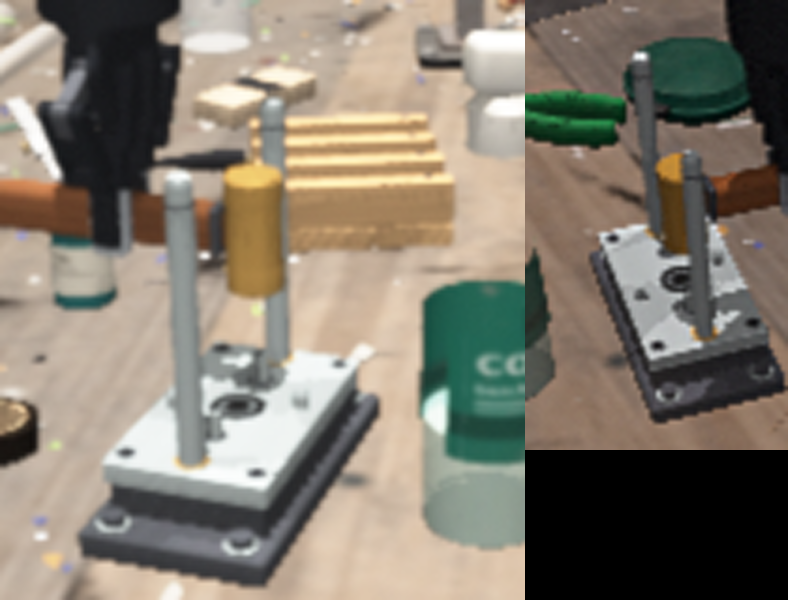

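Side and scene crops show the head at (255,230) hanging upright between the pillars, over the right pin. I check its axis against the pillars by depth.

Run:
```python
from h import *
from scipy.optimize import least_squares
v,u=np.mgrid[0:384,0:512]
for n in('sd1','sc1'):
    d=load(n); z=d['z_map']; p=np.stack([(u-d['cx'])/d['fx']*z,-(v-d['cy'])/d['fy']*z,-z],-1).reshape(-1,3)
    c=R.from_quat(d['orientation']).apply(p)+d['position']; im=d['img'].reshape(-1,3).astype(int)
    g=(im[:,0]-im[:,2]>60)
    for nm,p0,r,z0,z1,gg in(('head',(554,162),16,110,158,1),('pilR',(549,132),7,90,190,0),('pilL',(570,254),7,90,190,0)):
        m=(z.ravel()>0)&(c[:,2]>z0)&(c[:,2]<z1)&(np.hypot(*(c[:,:2]-p0).T)<r+10)&(g==gg)
        # fit with camera-side prior
        q=c[m]; o=least_squares(lambda x:np.hypot(*(q[:,:2]-x[:2]-np.outer(q[:,2]-130,x[2:])).T)-r,[*p0,0,0],loss='soft_l1',f_scale=2)
        print(n,nm,m.sum(),o.x.round(3),q[:,2].min().round(),q[:,2].max().round())
```

```text
sd1 head 330 [5.55497e+02 1.64269e+02 3.00000e-03 2.00000e-03] 110.0 158.0
sd1 pilR 128 [5.50133e+02 1.33499e+02 2.00000e-03 1.00000e-03] 91.0 190.0
sd1 pilL 406 [ 5.71570e+02  2.55537e+02 -1.00000e-03  3.00000e-03] 90.0 190.0
sc1 head 36 [ 5.60152e+02  1.56385e+02 -2.50000e-02  2.20000e-02] 110.0 155.0
sc1 pilR 176 [5.47763e+02 1.33321e+02 0.00000e+00 2.00000e-03] 90.0 189.0
sc1 pilL 157 [ 5.69000e+02  2.55642e+02  2.00000e-03 -1.00000e-02] 91.0 189.0
```

```bash
python3 -m crank '[0,0,0.165,0,0,0,1, 0,0,0.2,0,0,0,1]'; python3 -m crank '[0,0,-0.1,0,0,0,1, 0,0,-0.18,0,0,0,1, 0,0,-0.2,0,0,0,1, 0,0,-0.2,0,0,0,1, 0,0,-0.2,0,0,0,1, 0,0,-0.2,0,0,0,1]'
cat >> h.py <<'E'
def pin(f,off=12):
    # pin top height in side+scene depth; x,y of pins
    for n in('side','scene'):
        d=bot.get_image(n); v,u=np.mgrid[0:384,0:512]; z=d['z_map']
        p=np.stack([(u-d['cx'])/d['fx']*z,-(v-d['cy'])/d['fy']*z,-z],-1).reshape(-1,3)
        c=R.from_quat(d['orientation']).apply(p)+d['position']
        for nm,p0 in(('L',(566,227)),('R',(554.5,160))):
            m=(z.ravel()>0)&(c[:,2]>40)&(c[:,2]<85)&(np.hypot(*(c[:,:2]-p0).T)<9); print(n,nm,m.sum(),np.sort(c[m,2])[::-1][:5].round(1))
    np.savez(f'pics/{f}.npz',**d)
E
python3 -c "
from h import *
rel([628.1,150.5,189],-9.7); pin('p1')"
```

```text
clock: 9.95
ee_pos: [629.1, 151.6, 137.1]
tool_rot: [0.997, -0.083, 0.002, -0.0]
ft_force: [3.0, 1.7, 2.3]
gripper_width: 18.6
grip_force: 119.7
clock: 10.45
ee_pos: [628.0, 151.2, 187.6]
tool_rot: [0.997, -0.083, 0.001, 0.001]
ft_force: [0.4, 0.5, -3.5]
gripper_width: 18.1
grip_force: 119.1
shift [ 0.001   0.0028 -0.0017] turn [ 0.0011 -0.0013  0.0033] dist 1.0 clock 10.45
side L 53 [61.1 60.9 60.2 60.1 60.1]
side R 26 [48.9 48.9 48.7 48.3 48.2]
scene L 4 [45.4 45.3 44.7 43.5]
scene R 7 [48.1 47.6 47.1 46.7 46.7]
```

```bash
python3 -m crank '[0,0.002,0.165,0,0,0,1, 0,0.002,0.215,0,0,0,1]'; python3 -m crank '[0,0,-0.1,0,0,0,1, 0,0,-0.18,0,0,0,1, 0,0,-0.215,0,0,0,1, 0,0,-0.215,0,0,0,1, 0,0,-0.215,0,0,0,1, 0,0,-0.215,0,0,0,1]'; python3 -c "
from h import *
rel([628.1,150.5,189],-9.7); pin('p2')"
```

```text
clock: 10.72
ee_pos: [627.8, 150.3, 131.5]
tool_rot: [0.997, -0.083, 0.0, 0.001]
ft_force: [6.5, 0.3, 9.5]
gripper_width: 18.1
grip_force: 121.0
clock: 11.22
ee_pos: [627.8, 150.7, 187.3]
tool_rot: [0.997, -0.083, 0.0, 0.001]
ft_force: [-0.5, -0.9, -4.0]
gripper_width: 18.3
grip_force: 119.5
shift [ 0.0015  0.0006 -0.0028] turn [ 0.0012 -0.0009  0.0033] dist 1.0 clock 11.2167
side L 53 [60.4 60.3 59.8 59.7 59.6]
side R 30 [46.7 46.5 46.5 46.4 46.4]
scene L 5 [47.3 47.2 45.7 45.2 44.4]
scene R 6 [47.4 46.8 46.3 45.5 44.9]
```

```bash
python3 -m crank '[0,0,0.165,0,0,0,1, 0,0,0.225,0,0,0,1]'; python3 -m crank '[0,0,-0.1,0,0,0,1, 0,0,-0.18,0,0,0,1, 0,0,-0.225,0,0,0,1, 0,0,-0.225,0,0,0,1, 0,0,-0.225,0,0,0,1, 0,0,-0.225,0,0,0,1]'; python3 -c "
from h import *
rel([638.7,211.4,189],-9.7); pin('p3')"
```

```text
clock: 11.48
ee_pos: [627.8, 150.4, 129.1]
tool_rot: [0.997, -0.083, 0.0, 0.001]
ft_force: [8.2, -2.2, 18.2]
gripper_width: 18.4
grip_force: 123.3
clock: 11.98
ee_pos: [627.8, 150.7, 187.4]
tool_rot: [0.997, -0.083, 0.001, 0.001]
ft_force: [0.0, -1.2, -3.2]
gripper_width: 18.3
grip_force: 120.2
shift [ 0.0029 -0.2466 -0.0028] turn [ 0.0012 -0.0011  0.0033] dist 62.0 clock 11.9833
side L 54 [60.2 60.  59.9 59.9 59.5]
side R 24 [46.6 46.4 46.4 46.3 46.1]
scene L 9 [49.8 47.7 47.2 46.7 46.1]
scene R 7 [45.7 45.6 45.5 45.4 44.6]
```

```bash
python3 -m crank '[0,-0.06,0,0,0,0,1, 0,-0.12,0,0,0,0,1, 0,-0.17,0,0,0,0,1, 0,-0.21,0,0,0,0,1, 0.002,-0.235,0,0,0,0,1, 0.002,-0.24,0,0,0,0,1, 0.002,-0.24,0,0,0,0,1, 0.002,-0.24,0,0,0,0,1]'
python3 - <<'E'
from h import *
from scipy.optimize import least_squares
rel([638.7,211.4,187],-9.7)
v,u=np.mgrid[0:384,0:512]
for n in('scene','side'):
    d=grab(n,'L'+n); z=d['z_map']; p=np.stack([(u-d['cx'])/d['fx']*z,-(v-d['cy'])/d['fy']*z,-z],-1).reshape(-1,3)
    c=R.from_quat(d['orientation']).apply(p)+d['position']; im=d['img'].reshape(-1,3).astype(int)
    g=(im[:,0]-im[:,2]>60)
    for nm,p0,r,z0,z1,gg in(('head',(565,224),16,95,158,1),('pilL',(570,255),7,90,190,0)):
        m=(z.ravel()>0)&(c[:,2]>z0)&(c[:,2]<z1)&(np.hypot(*(c[:,:2]-p0).T)<r+10)&(g==gg)
        q=c[m]; o=least_squares(lambda x:np.hypot(*(q[:,:2]-x[:2]-np.outer(q[:,2]-130,x[2:])).T)-r,[*p0,0,0],loss='soft_l1',f_scale=2)
        print(n,nm,m.sum(),o.x.round(3),q[:,2].min().round(),q[:,2].max().round())
E
```

```text
clock: 12.75
ee_pos: [639.1, 209.6, 188.6]
tool_rot: [0.997, -0.083, 0.001, 0.001]
ft_force: [0.7, 0.0, -4.2]
gripper_width: 18.3
grip_force: 119.9
shift [-0.0028 -0.007   0.0104] turn [ 0.001  -0.0029  0.0029] dist 3.0 clock 12.75
scene head 24 [ 5.67996e+02  2.17341e+02  1.61000e-01 -2.22000e-01] 110.0 157.0
scene pilL 57 [ 5.68053e+02  2.55489e+02  2.00000e-02 -1.60000e-02] 154.0 190.0
side head 313 [ 5.65814e+02  2.21882e+02  7.60000e-02 -8.00000e-03] 105.0 158.0
side pilL 408 [ 5.71354e+02  2.55511e+02  3.00000e-03 -3.00000e-03] 90.0 190.0
```

```bash
python3 -m crank '[-0.009,-0.005,0,0,0.035,0,1, -0.018,-0.01,0,0,0.072,0,1, -0.018,-0.01,0,0,0.072,0,1, -0.018,-0.01,0,0,0.072,0,1, -0.018,-0.01,0,0,0.072,0,1]'
cat >> h.py <<'E'
from scipy.optimize import least_squares
def head(f,p0,pp,n='side'):
    v,u=np.mgrid[0:384,0:512]
    d=grab(n,f); z=d['z_map']; p=np.stack([(u-d['cx'])/d['fx']*z,-(v-d['cy'])/d['fy']*z,-z],-1).reshape(-1,3)
    c=R.from_quat(d['orientation']).apply(p)+d['position']; im=d['img'].reshape(-1,3).astype(int)
    g=(im[:,0]-im[:,2]>60)
    for nm,p0,r,z0,z1,gg in(('head',p0,16,90,165,1),('pil',pp,7,90,190,0)):
        m=(z.ravel()>0)&(c[:,2]>z0)&(c[:,2]<z1)&(np.hypot(*(c[:,:2]-p0).T)<r+10)&(g==gg)
        q=c[m]; o=least_squares(lambda x:np.hypot(*(q[:,:2]-x[:2]-np.outer(q[:,2]-130,x[2:])).T)-r,[*p0,0,0],loss='soft_l1',f_scale=2)
        print(n,nm,m.sum(),o.x.round(3),np.sort(q[:,2])[[0,5,-5,-1]].round(1))
E
python3 -c "
from h import *
print(bot.observe()['ee_pos'])
head('h2',(565,224),(571,255))"
```

```text
clock: 13.27
ee_pos: [635.3, 212.7, 189.0]
tool_rot: [0.996, -0.083, 0.039, 0.003]
ft_force: [-0.4, 0.3, -2.8]
gripper_width: 18.2
grip_force: 120.0
[635.30161402 212.66061333 189.01741095]
side head 401 [5.66752e+02 2.24927e+02 4.10000e-02 4.00000e-02] [101.7 102.7 164.  164.3]
side pil 434 [5.71345e+02 2.55181e+02 2.00000e-03 2.00000e-03] [ 90.1  91.5 189.7 190. ]
```

```bash
sed -i 's/&(g==gg)$/\&(g==gg)\&(((c[:,:2]-p0)@[.986,-.168]<8)|(gg==0))/' h.py
python3 - <<'E'
from h import *
head('h3',(565,224),(571,255))
d=load('h3'); a=cv2.resize(d['img'][130:290,170:310,::-1],(525,600),interpolation=cv2.INTER_CUBIC); cv2.imwrite('pics/h3c.png',a)
E
```

```text
side head 394 [5.66832e+02 2.24780e+02 3.20000e-02 4.50000e-02] [101.2 101.9 163.9 164.7]
side pil 428 [5.71311e+02 2.55435e+02 1.00000e-03 1.00000e-03] [ 90.   91.  188.5 189.8]
```

View pics/h3c.png

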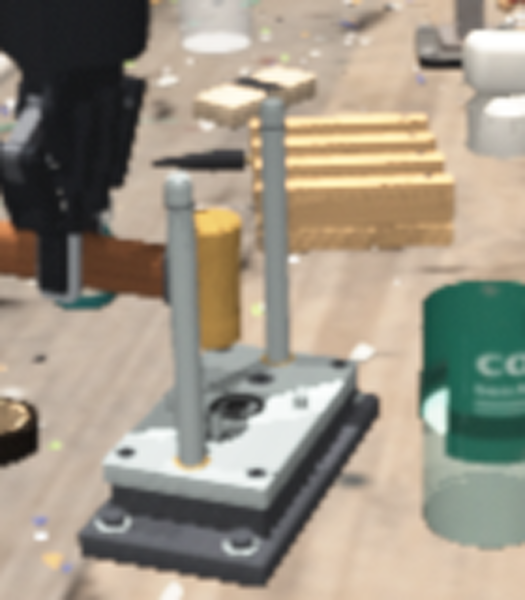

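The crop shows the head upright again, at (220,280) behind the left pillar, and the right pin level. Now I strike the left pin, with the rows corrected for the tool's tilt.

```bash
python3 -m crank '[-0.013,0,0.165,0,0,0,1, -0.016,0,0.2,0,0,0,1]'; python3 -m crank '[0.008,0,-0.1,0,0,0,1, 0.014,0,-0.18,0,0,0,1, 0.016,0,-0.2,0,0,0,1, 0.016,0,-0.2,0,0,0,1, 0.016,0,-0.2,0,0,0,1, 0.016,0,-0.2,0,0,0,1]'; python3 -c "
from h import *
pin('p4');head('h4',(565,224),(571,255))"
```

```text
clock: 13.53
ee_pos: [635.0, 212.8, 135.8]
tool_rot: [0.996, -0.084, 0.038, 0.003]
ft_force: [2.2, -0.1, 0.7]
gripper_width: 18.0
grip_force: 120.9
clock: 14.03
ee_pos: [634.3, 212.9, 187.3]
tool_rot: [0.996, -0.083, 0.038, 0.004]
ft_force: [0.4, -0.3, -3.9]
gripper_width: 18.0
grip_force: 120.2
side L 27 [46.8 46.7 46.5 46.5 46.3]
side R 25 [47.1 47.  46.9 46.8 46.7]
scene L 20 [47.7 46.9 46.9 46.6 45.9]
scene R 7 [45.9 45.2 45.1 45.  44.9]
side head 410 [5.65274e+02 2.25009e+02 2.50000e-02 2.50000e-02] [ 99.4 100.7 162.4 162.7]
side pil 429 [5.71464e+02 2.55187e+02 1.00000e-03 2.00000e-03] [ 90.1  91.5 188.2 190. ]
```

```bash
python3 -m crank '[-0.013,0,0.165,0,0,0,1, -0.016,0,0.212,0,0,0,1]'; python3 -m crank '[0.008,0,-0.1,0,0,0,1, 0.014,0,-0.18,0,0,0,1, 0.016,0,-0.212,0,0,0,1, 0.016,0,-0.212,0,0,0,1, 0.016,0,-0.212,0,0,0,1, 0.016,0,-0.212,0,0,0,1]';  python3 -c "
from h import *
pin('p5');head('h5',(565,224),(571,255)); rel([630,151,187],-9.7)"
```

```text
clock: 14.35
ee_pos: [634.4, 212.6, 132.2]
tool_rot: [0.996, -0.083, 0.038, 0.004]
ft_force: [9.0, -0.2, 16.5]
gripper_width: 18.4
grip_force: 123.6
clock: 14.85
ee_pos: [634.1, 212.9, 187.2]
tool_rot: [0.996, -0.083, 0.038, 0.004]
ft_force: [-0.5, -0.3, -2.8]
gripper_width: 18.2
grip_force: 120.7
side L 30 [47.1 47.1 47.  46.9 46.7]
side R 29 [46.9 46.7 46.7 46.7 46.3]
scene L 18 [46.7 46.7 46.1 46.  45.9]
scene R 8 [45.6 45.4 45.4 45.4 45. ]
side head 414 [5.64898e+02 2.24739e+02 5.00000e-02 1.40000e-02] [101.7 102.7 164.3 164.8]
side pil 426 [5.71206e+02 2.55263e+02 9.00000e-03 5.00000e-03] [ 90.1  92.1 189.  190. ]
shift [0.0236 0.2477 0.0073] turn [ 0.001  -0.073   0.0034] dist 62.0 clock 15.0
```

Run:
```python
from h import *
v,u=np.mgrid[0:384,0:512]
for n in('h5','p5'):
    d=load(n); z=d['z_map']; p=np.stack([(u-d['cx'])/d['fx']*z,-(v-d['cy'])/d['fy']*z,-z],-1).reshape(-1,3)
    c=R.from_quat(d['orientation']).apply(p)+d['position']
    for nm,p0 in(('L',(566,227.3)),('R',(554.5,160.3))):
        r=np.hypot(*(c[:,:2]-p0).T); ok=(z.ravel()>0)&(c[:,2]>38)&(c[:,2]<80)
        a=c[ok&(r<5),2]; b=c[ok&(r>8)&(r<18),2]; print(n,nm,len(a),np.median(a).round(2) if len(a) else 0,len(b),np.median(b).round(2))
```

```text
h5 L 10 46.15 64 45.59
h5 R 9 45.67 90 45.56
p5 L 5 45.69 61 45.03
p5 R 1 45.43 40 45.28
```

```bash
python3 -m crank '[-0.007,0,0,0,0.025,0,1, -0.007,0,0,0,0.025,0,1, -0.007,0,0,0,0.025,0,1]'; python3 -m crank '[-0.017,0,0.165,0,0,0,1, -0.022,0,0.22,0,0,0,1]'; python3 -m crank '[0.01,0,-0.1,0,0,0,1, 0.018,0,-0.18,0,0,0,1, 0.022,0,-0.22,0,0,0,1, 0.022,0,-0.22,0,0,0,1, 0.022,0,-0.22,0,0,0,1, 0.022,0,-0.22,0,0,0,1]';  python3 - <<'E'
from h import *
head('h6',(565,224),(571,255)); rel([632,151,187],-9.7)
v,u=np.mgrid[0:384,0:512]
for n in('h6',):
    d=load(n); z=d['z_map']; p=np.stack([(u-d['cx'])/d['fx']*z,-(v-d['cy'])/d['fy']*z,-z],-1).reshape(-1,3)
    c=R.from_quat(d['orientation']).apply(p)+d['position']
    for nm,p0 in(('L',(566,227.3)),('R',(554.5,160.3))):
        r=np.hypot(*(c[:,:2]-p0).T); ok=(z.ravel()>0)&(c[:,2]>38)&(c[:,2]<80)
        a=c[ok&(r<5),2]; b=c[ok&(r>8)&(r<18),2]; print(n,nm,len(a),np.median(a).round(2) if len(a) else 0,len(b),np.median(b).round(2))
E
```

```text
clock: 15.25
ee_pos: [632.6, 213.9, 188.1]
tool_rot: [0.995, -0.082, 0.051, 0.005]
ft_force: [1.4, -0.9, -3.6]
gripper_width: 18.4
grip_force: 120.5
clock: 15.42
ee_pos: [633.8, 213.0, 131.1]
tool_rot: [0.995, -0.083, 0.052, 0.004]
ft_force: [7.5, 0.3, 16.0]
gripper_width: 18.2
grip_force: 124.5
clock: 15.92
ee_pos: [632.5, 213.2, 187.2]
tool_rot: [0.995, -0.083, 0.051, 0.005]
ft_force: [0.2, 0.2, -3.9]
gripper_width: 18.2
grip_force: 121.8
side head 368 [5.64205e+02 2.24385e+02 2.30000e-02 1.00000e-03] [102.9 104.4 164.7 165. ]
side pil 423 [5.71353e+02 2.55199e+02 6.00000e-03 5.00000e-03] [ 91.2  92.4 188.9 189.6]
shift [0.0388 0.2457 0.0083] turn [ 0.0013 -0.0977  0.0034] dist 62.0 clock 15.9667
h6 L 9 45.24 69 45.71
h6 R 7 45.52 85 45.55
```

```bash
python3 -m crank '[0,0.06,0,0,0,0,1, 0,0.12,0,0,0,0,1, 0,0.17,0,0,0,0,1, 0,0.21,0,0,0,0,1, 0,0.235,0,0,0,0,1, 0,0.245,0,0,0,0,1, 0,0.245,0,0,0,0,1, 0,0.245,0,0,0,0,1, 0,0.245,0,0,0,0,1]'; python3 -c "
from h import *
head('h7',(555,164),(550,133))"; python3 -m crank '[-0.017,0,0.165,0,0,0,1, -0.022,0,0.22,0,0,0,1]'; python3 -m crank '[0.01,0,-0.1,0,0,0,1, 0.018,0,-0.18,0,0,0,1, 0.03,0,-0.3,0,0,0,1, 0.06,0,-0.6,0,0,0,1, 0.06,0,-0.6,0,0,0,1, 0.06,0,-0.6,0,0,0,1, 0.06,0,-0.6,0,0,0,1, 0.06,0,-0.6,0,0,0,1]';  python3 - <<'E'
from h import *
d=grab('side','f1'); rel([560,64,307],-9.7)
v,u=np.mgrid[0:384,0:512]
z=d['z_map']; p=np.stack([(u-d['cx'])/d['fx']*z,-(v-d['cy'])/d['fy']*z,-z],-1).reshape(-1,3)
c=R.from_quat(d['orientation']).apply(p)+d['position']
for nm,p0 in(('L',(566,227.3)),('R',(554.5,160.3))):
    r=np.hypot(*(c[:,:2]-p0).T); ok=(z.ravel()>0)&(c[:,2]>38)&(c[:,2]<80)
    a=c[ok&(r<5),2]; b=c[ok&(r>8)&(r<18),2]; print(nm,len(a),np.median(a).round(2),len(b),np.median(b).round(2))
E
```

```text
clock: 16.72
ee_pos: [623.0, 154.5, 188.8]
tool_rot: [0.995, -0.082, 0.052, 0.004]
ft_force: [-0.5, -0.3, -4.0]
gripper_width: 18.3
grip_force: 121.7
side head 413 [ 5.54759e+02  1.65845e+02  2.90000e-02 -7.00000e-03] [105.  106.1 164.3 164.8]
side pil 125 [ 5.50245e+02  1.34305e+02 -1.00000e-03 -2.20000e-02] [ 91.   99.1 187.8 189.8]
clock: 16.93
ee_pos: [622.1, 153.4, 130.3]
tool_rot: [0.995, -0.082, 0.051, 0.005]
ft_force: [6.2, -4.4, 14.5]
gripper_width: 18.2
grip_force: 125.9
clock: 17.6
ee_pos: [621.9, 153.5, 283.0]
tool_rot: [0.995, -0.082, 0.051, 0.005]
ft_force: [0.4, 0.0, -4.4]
gripper_width: 18.4
grip_force: 121.9
shift [-0.1739  0.3926 -0.1134] turn [ 0.0013 -0.0968  0.0038] dist 111.0 clock 17.65
L 11 45.38 70 45.48
R 9 45.46 87 45.56
```

Both pins measure level with the cover to about 0.1 mm. Next I carry the mallet back to open bench.

```bash
cat >> h.py <<'E'
def relw(*ps):
    o=bot.observe(); c=R.from_quat(o['tool_rot'])
    for p in ps: print(p,(c.inv().apply(np.array(p)-o['ee_pos'])/250).round(3))
E
python3 -c "
from h import *
relw([622,153,325],[558,-22,325],[558,-22,190])"
```

```text
[622, 153, 325] [ 0.019  0.001 -0.171]
[558, -22, 325] [-0.118  0.733 -0.184]
[558, -22, 190] [-0.172  0.732  0.354]
```

```bash
python3 -m crank '[0.019,0,-0.17,0,0,0,1, 0.019,0,-0.17,0,0,0,1, 0.019,0,-0.17,0,0,0,1, -0.118,0.733,-0.184,0,0.02,0,1, -0.118,0.733,-0.184,0,0.02,0,1, -0.118,0.733,-0.184,0,0.02,0,1, -0.118,0.733,-0.184,0,0.02,0,1, -0.118,0.733,-0.184,0,0.02,0,1, -0.118,0.733,-0.184,0,0.02,0,1, -0.14,0.733,0,0,0.02,0,1, -0.16,0.733,0.15,0,0.02,0,1, -0.17,0.733,0.3,0,0.02,0,1, -0.172,0.733,0.354,0,0.02,0,1, -0.172,0.733,0.354,0,0.02,0,1, -0.172,0.733,0.354,0,0.02,0,1, -0.172,0.733,0.354,0,0.02,0,1]'
python3 - <<'E'
from h import *
relw([558,-22,100],[558,-22,88])
d=grab('side','g1'); head('g1',(485,-10),(548,133))
E
```

```text
clock: 18.98
ee_pos: [560.1, -21.3, 192.4]
tool_rot: [0.995, -0.082, 0.063, 0.005]
ft_force: [0.1, 0.5, -3.0]
gripper_width: 18.5
grip_force: 121.6
[558, -22, 100] [-0.054  0.004  0.366]
[558, -22, 88] [-0.061  0.004  0.413]
side head 203 [ 4.94046e+02 -9.78800e+00  1.40000e-02  1.90000e-02] [106.2 108.9 164.1 164.7]
side pil 316 [5.49965e+02 1.33598e+02 1.00000e-03 0.00000e+00] [ 90.3  91.8 188.4 189.8]
```

```bash
python3 -m crank '[-0.012,0,0.1,0,0,0,1, -0.025,0,0.2,0,0,0,1, -0.04,0,0.3,0,0,0,1, -0.047,0,0.36,0,0,0,1, -0.05,0,0.385,0,0,0,1, -0.05,0,0.395,0,0,0,1, -0.05,0,0.395,0,0,0,1, -0.05,0,0.395,0,0,0,1]'
```

```text
clock: 19.75
ee_pos: [560.7, -21.8, 93.8]
tool_rot: [0.994, -0.083, 0.064, 0.005]
ft_force: [0.5, -0.1, -3.6]
gripper_width: 18.3
grip_force: 121.7
```

```bash
python3 -m crank '[-0.002,0,0.01,0,0,0,1, -0.002,0,0.016,0,0,0,1, -0.002,0,0.016,0,0,0,1, -0.002,0,0.016,0,0,0,1]';python3 -c "
from h import *
head('g2',(490,-12),(548,133)) if 0 else None
d=grab('side','g2')
v,u=np.mgrid[0:384,0:512];z=d['z_map']; p=np.stack([(u-d['cx'])/d['fx']*z,-(v-d['cy'])/d['fy']*z,-z],-1).reshape(-1,3)
c=R.from_quat(d['orientation']).apply(p)+d['position'];m=(np.hypot(*(c[:,:2]-[490,-8]).T)<18)&(c[:,2]>20)&(c[:,2]<85)
print(np.sort(c[m,2])[-20:].round(1))"
```

```text
clock: 20.08
ee_pos: [559.4, -21.9, 88.3]
tool_rot: [0.995, -0.083, 0.063, 0.005]
ft_force: [0.3, 0.1, -2.7]
gripper_width: 18.2
grip_force: 121.7
[65.2 65.2 65.2 65.3 65.4 65.4 65.5 65.5 65.6 65.6 65.6 65.7 65.7 66.
 66.  66.  66.2 66.3 66.4 66.7]
```

```bash
python3 -m crank '[0,0,0.004,0,0,0,1, 0,0,0.007,0,0,0,1, 0,0,0.007,0,0,0,1, 0,0,0.007,0,0,0,1]'
```

```text
clock: 20.47
ee_pos: [559.6, -21.8, 86.4]
tool_rot: [0.995, -0.083, 0.063, 0.005]
ft_force: [0.4, -0.2, -2.8]
gripper_width: 18.3
grip_force: 121.9
```

```bash
python3 -m crank '[0,0,0.004,0,0,0,1, 0,0,0.008,0,0,0,1, 0,0,0.008,0,0,0,1, 0,0,0.008,0,0,0,1]'
```

```text
clock: 20.8
ee_pos: [560.0, -21.9, 85.6]
tool_rot: [0.995, -0.083, 0.063, 0.006]
ft_force: [-3.6, 0.2, 8.0]
gripper_width: 18.2
grip_force: 123.8
```

```bash
python3 -m crank '[0,0,0,0,0,0,0.3, 0,0,0,0,0,0,0, 0,0,0,0,0,0,-1, 0,0,0,0,0,0,-1, 0,0,0,0,0,0,-1, 0,0,0,0,0,0,-1, 0.006,0,-0.05,0,0,0,-1, 0.025,0,-0.2,0,0,0,-1, 0.05,0,-0.4,0,0,0,-1, 0.09,0,-0.7,0,0,0,-1, 0.09,0,-0.7,0,0,0,-1, 0.09,0,-0.7,0,0,0,-1, 0.09,0,-0.7,0,0,0,-1]'; python3 -c "
from h import *
grab('scene','end')"
```

```text
clock: 21.88
ee_pos: [561.8, -21.7, 265.3]
tool_rot: [0.994, -0.083, 0.066, 0.006]
ft_force: [-0.4, -0.2, -0.3]
gripper_width: 85.5
grip_force: 0.0
```

View pics/end.png

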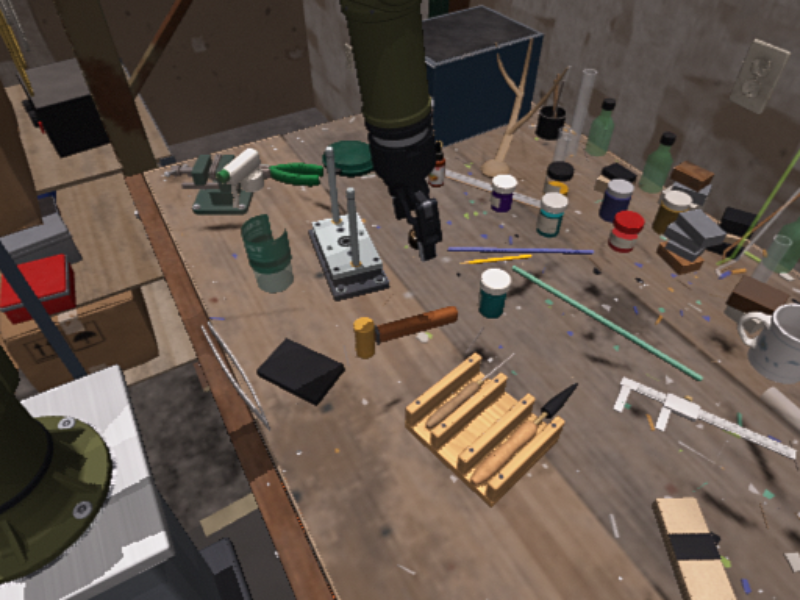

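The mallet stands on the bench at (365,338), clear of the mould; the bottle (268,255) and jar (492,292) are where they were, and nothing touches the robot.

```bash
python3 -c "
from station import bot
print(bot.hand_in())"
```

```text
the job is handed in; nothing more can be done
None
```

I drove both pins home with the mallet (level with the cover to about 0.1 mm by depth camera), set it on the bench clear of the mould, left the bottle and jar standing where they were, and handed the job in at about 22 s; the hand-in returned no verdict.

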